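# Roll down the rangoli sticker

## Robot

A 6-joint arm with a two-finger parallel gripper is mounted at the origin on the work surface. World frame = base frame: x ahead of the robot, y to its left, z up, the work surface at z = 0. Lengths are in m, angles in rad, forces in N, time in s.
With the tool pointing down it reaches from about 0.4 to 0.825 m from the base axis. Payload 7 kg.
Tool frame: the origin (TCP) lies midway between the tips of the shut fingers; the grasp point (between the pads) lies 19 mm behind it; z points along the fingers, y is the line along which they close (so a half turn about z gives the same grasp; the last joint's range is limited). The gripper opens to 88 mm and grips with 3 to 60 N. Pads are 19 mm wide; open, the fingers measure 130 mm over their backs; the gripper's body (78 mm by 193 mm) begins 47 mm behind the grasp point.
Start: joints at [-0.991, 0.359, 0.012, 0, -1.224, -0.288], TCP at [0.194, -0.646, 0.227] pointing down, gripper open.
Joint ranges: [-3.07, 3.07], [-1.43, 2.12], [-1.02, 1.25], [-3.03, 1.67], [-3.05, -0], [-3.03, 3.03]. Speed limits (rad/s): [2.39, 2.39, 3.01, 3.14, 3.14, 3.14].

## Interface

Orientations are given as a unit quaternion [x, y, z, w].
In Python, from bench import bot, snapshot gives the robot as it stands.
- The arm moves only by the tool jog_arm, never from a script. Its argument "deltas" is a list that holds one entry, the list of rows, each a list of 7 numbers: the shift along the tool's x, y, z each as a share of 0.5 m, from -1 to 1, then the turn, a rotation vector about the tool's x, y, z each as a share of 2 rad, from -1 to 1, then the opening, from -1 (shut) to 1 (fully open), so that 0 is half open. A call has 1 to 5 rows; each row shifts and turns the commanded pose from where the row before left it, along the tool's axes as they then stand; what a row does not reach is not made up. A row lasts 1/12 s, in which the tool goes at most 41.7 mm and 7.16 degrees, less where a joint would pass 70% of its speed; a pose out of reach is approached as far as the arm can. A call with a number of a shift or a turn outside -1 to 1 is refused whole. A call with a gripper value outside its range is refused whole. The fingers move at their own pace and stop on an object; "grip_force" is the grip in N (left out, the last holds). Time passes only in rows, so rows that do not move let the fingers close. It gives the time, the measured TCP pose, the force, the opening and the grip force at its end, in the units of the state.
- bot.state(): the state, without advancing time (a new reading comes with each control period).
- snapshot(name): name is "side" or "top" or "wrist"; returns a dict with "img" (480x640x3 uint8, red, green, blue), "mtx" (3x3 intrinsics, pixels), "D" ([k1, k2, p1, p2, k3] as OpenCV has them; the pictures are not rectified), "view" (4x4, takes a point from world to camera coordinates). Camera axes: x right, y up, looking along -z (the intrinsics and any distortion apply to the point x, -y, -z); pixel columns grow to the right and rows downward; lengths in m; the calibration is good to about 2 mm. A picture is of the moment at which its call begins. There is no depth.
- bot.sign_off(): hands the job in; it is judged then, once.
The state is a dict: "clock": time; "q": joint angles; "joint_velocities": joint speeds; "effort": joint torques, N m; "tool_pos": TCP position; "tool_rot": TCP orientation; "ft_force": force on the tool from outside, world axes, zero at the start; "wrist_torque": the same for the moment, N m; "finger_gap": finger opening in m; "grip_force": force on a finger pad.
Only numpy, scipy, OpenCV 4.12 (cv2) and the standard library are available. Lean on these libraries where they do the work, as an engineer would, in place of code of your own. Each camera call takes 0.05 s, during which the arm holds its last target. There are 200 camera calls.

## Task

A rangoli sticker has just been laid on the desk and needs pressing down: with your fingertips on top of the wooden rolling pin lying beside it, roll the pin (never drag, pinch or lift it) squarely across the whole sticker. Stop it just past the sticker's far edge, towards the diyas, and leave it lying still on the bare desk within about 5 cm of that edge. Leave the diyas and everything else on the desk where they are.

Things in the scene. Friction and masses are not known exactly. Their poses are not given: they have to be found in the camera images.
- sticker: Flat rectangular rangoli sticker, stuck to the desk (about 1 mm thick, no obstacle): red edge, cream ground, coloured flower; 120 mm along its x, 100 mm along its y. Origin at its centre, z = 0. Its y axis points the way the pin is to be rolled (roughly to the robot's left): the near edge, beside the pin, is at y = -50 mm, the far edge at y = +50 mm.
- pin: Rolling pin lying loose, free to roll: pale barrel 50 mm diameter, 200 mm long, darker handles (22 x 52 mm) at both ends, 0.28 kg. Origin mid-barrel on its axis, 25 mm above the desk; x runs along it. Starts about parallel to the sticker's x, axis 20 to 50 mm before the near edge. Slow pushes die out in mm, 0.2 m/s coasts about 4 cm. A fingertip on top moves twice as far as the axis: use several strokes.
- diya1: Terracotta diya (small oil lamp bowl, 70 mm across with a spout, 26 mm high), loose on the desk beyond the sticker's far edge. Origin at the centre of its underside.
- diya2: A second such diya, beside the first, loose on the desk beyond the sticker's far edge. Origin at the centre of its underside.
- diya3: A third such diya, standing on the top tier of the acrylic stand. Origin at the centre of its underside.
- stand: Clear acrylic diya stand with three stacked round tiers (220, 170 and 116 mm across), 105 mm high, fixed at the left of the desk. Origin at the centre of its underside.
- bowl: Steel bowl, 124 mm across, 48 mm high, loose at the right of the desk. Origin at the centre of its underside.
- jar: White plastic jar with a twist cap, 68 mm across, 95 mm high, standing loose at the back right. Origin at the centre of its underside.
- clip: Black binder-style spring clip, 41 mm wide, loose at the left near the robot. Origin at the middle of its underside.

How it is judged:
By the outcome, as a careful person would: the job done as asked, in the order asked, and still so for the second after the job is handed in, with the robot touching nothing.
It also fails if it takes over 48 s, if anything falls off the work surface, if the arm or the gripper's body presses on something with over 40 N, if the wrist force passes 120 N, or if a joint passes its speed limit or range.

## Working session

There is one attempt and no reset: what is moved stays moved. The work goes in short steps, Python scripts to look and compute and a tool call to move; the robot and the scene stay as the last step left them, time stands still between calls to the robot, and variables do not carry over. Pictures are saved under pics/ and viewed, at most 10 in all, crops included, and the job is handed in when it is done.

Besides the shell and the picture viewer there is one more tool, called after "Emit:" as name([rows], argument=value, ...), one row to a line, values as JSON. jog_arm: Moves the arm, as the interface text tells. Shift numbers are shares of 0.5 m and turn numbers shares of 2 rad, none past 1 either way. Its arguments: {"type":"object","properties":{"deltas":{"type":"array"},"grip_force":{"type":"number"}},"required":["deltas"]}

```bash
mkdir -p pics
cat > h.py <<'E'
import numpy as np, cv2
from bench import bot, snapshot
def unproj(s,uv,z):
    """pixels -> world points on plane height z"""
    n=cv2.undistortPoints(np.array(uv,float).reshape(-1,1,2),np.array(s["mtx"]),np.array(s["D"])).reshape(-1,2)
    V=np.array(s["view"]);R,t=V[:3,:3],V[:3,3];c=-R.T@t
    d=np.c_[n[:,0],-n[:,1],-np.ones(len(n))]@R
    return c+d*((z-c[2])/d[:,2])[:,None]
E
python3 - <<'E'
from h import *
import pickle
for n in("top","side"):
    s=snapshot(n);cv2.imwrite(f"pics/{n}0.png",s["img"][:,:,::-1]);pickle.dump(s,open(n+"0.pkl","wb"))
print(bot.state())
E
```

```text
{'clock': 0.1, 'q': array([-9.90876794e-01,  3.59314169e-01,  1.11517350e-02, -2.98922258e-04,
       -1.22408834e+00, -2.88115580e-01]), 'joint_velocities': array([-0.0003241 , -0.00331767,  0.00110644,  0.00173632, -0.00064399,
       -0.0005432 ]), 'effort': array([-2.25073003e-03, -5.84162021e+01,  2.93750185e+01,  7.01541245e+00,
        1.01557889e-02, -5.59176624e-05]), 'tool_pos': array([ 0.19404179, -0.64605656,  0.22571936]), 'tool_rot': array([-1.45334493e-01,  9.89382301e-01,  7.18894175e-04, -1.78310450e-04]), 'ft_force': array([-0.38108702,  0.65612395,  0.09632761]), 'wrist_torque': array([ 0.01304524, -0.04750906,  0.05228179]), 'grip_force': 0.0, 'finger_gap': 0.08761599882189512}
```

View pics/top0.png

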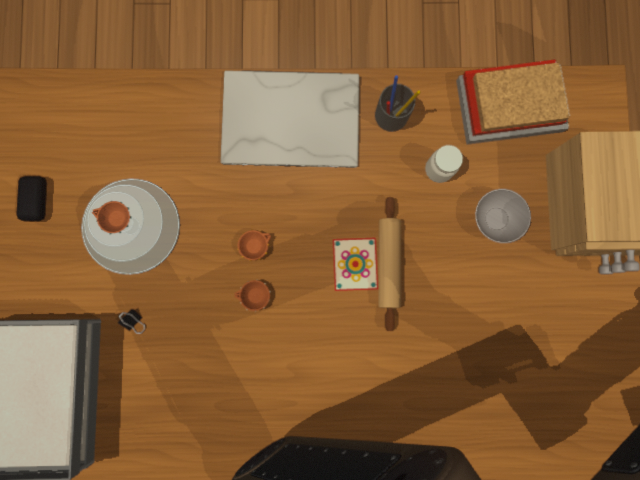

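View pics/side0.png

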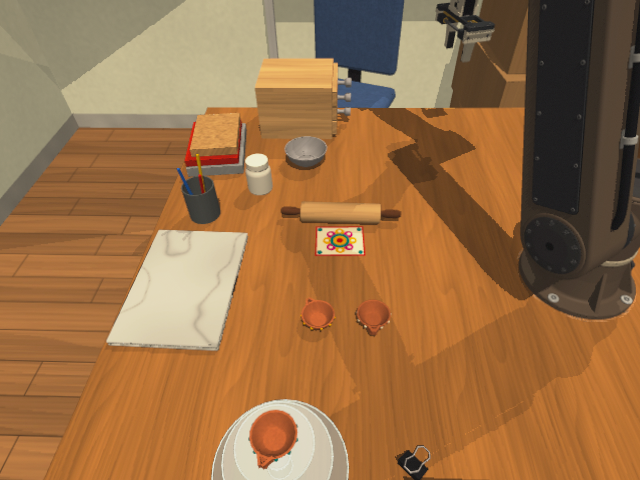

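The top view shows the sticker at about (334–378, 239–290), the pin barrel at (390, 218–307) to its right, and the diyas at (254, 245) and (256, 295). Robot-left is image-left.

Run:
```python
from h import *
import pickle
s=pickle.load(open("top0.pkl","rb"));im=s["img"].astype(int)
# sticker: cream or red within ROI
roi=np.zeros(im.shape[:2],bool);roi[230:300,325:384]=1
hsv=cv2.cvtColor(s["img"],cv2.COLOR_RGB2HSV)
red=((hsv[...,0]<6)|(hsv[...,0]>172))&(hsv[...,1]>150)&(hsv[...,2]>100)&roi
ys,xs=np.nonzero(red)
r=cv2.minAreaRect(np.c_[xs,ys].astype(np.float32));b=cv2.boxPoints(r)
w=unproj(s,b,0);print("box",b.round(1).tolist(),w.round(4).tolist(),"c",w.mean(0))
for k in range(4):print(np.linalg.norm(w[k]-w[k-1]),end=" ")
# pin ends in px; barrel corners
g=s["img"][215:312,370:410]
for row in (225,240,262,285,300):
    print(row,[tuple(s["img"][row,c]) and int(s["img"][row,c].sum()) for c in range(372,408)])
print("pin axis",unproj(s,[[390.5,218],[390,307],[390.5,200],[390.5,328]],0.025).round(4).tolist())
print("diya",unproj(s,[[254,245],[256,295]],.02).round(3).tolist())
V=np.array(s["view"]);print("cam",-V[:3,:3].T@V[:3,3])
cv2.imwrite("pics/crop.png",cv2.resize(s["img"][190:340,320:420,::-1],None,fx=4,fy=4,interpolation=cv2.INTER_NEAREST))
```

```text
box [[332.79998779296875, 239.1999969482422], [375.0, 237.39999389648438], [377.1000061035156, 288.5], [335.0, 290.29998779296875]] [[0.5828, -0.0466, 0.0], [0.5862, -0.1445, 0.0], [0.4679, -0.1468, 0.0], [0.4646, -0.05, 0.0]] c [ 0.52538131 -0.09698226  0.        ]
0.11830360484209991 0.09802791247739681 0.11834733528255587 0.09688457471313913 225 [264, 262, 265, 266, 263, 263, 268, 299, 328, 340, 358, 374, 379, 381, 381, 382, 389, 398, 393, 385, 369, 356, 347, 342, 336, 320, 293, 257, 223, 203, 191, 184, 207, 255, 290, 295]
240 [349, 396, 352, 260, 261, 270, 278, 303, 338, 343, 351, 363, 375, 383, 379, 380, 384, 389, 384, 377, 366, 350, 342, 334, 328, 310, 284, 246, 212, 167, 167, 180, 243, 290, 295, 295]
262 [394, 460, 469, 379, 263, 261, 283, 309, 342, 356, 358, 358, 370, 376, 379, 379, 375, 377, 372, 368, 355, 344, 334, 326, 314, 302, 277, 241, 202, 173, 160, 154, 163, 213, 256, 258]
285 [257, 245, 273, 355, 361, 267, 281, 321, 348, 366, 370, 374, 390, 407, 408, 413, 411, 408, 402, 397, 395, 382, 350, 327, 306, 292, 273, 233, 198, 173, 158, 165, 219, 273, 275, 275]
300 [276, 272, 273, 273, 272, 274, 295, 327, 353, 364, 373, 383, 399, 409, 414, 418, 414, 409, 403, 399, 395, 383, 376, 371, 357, 341, 302, 237, 193, 172, 158, 160, 169, 216, 264, 264]
pin axis [[0.6275, -0.1781, 0.025], [0.4255, -0.1718, 0.025], [0.6694, -0.1791, 0.025], [0.379, -0.1717, 0.025]]
diya [[0.568, 0.134, 0.02], [0.455, 0.129, 0.02]]
cam [0.42051875 0.00443553 1.28901867]
```

View pics/crop.png

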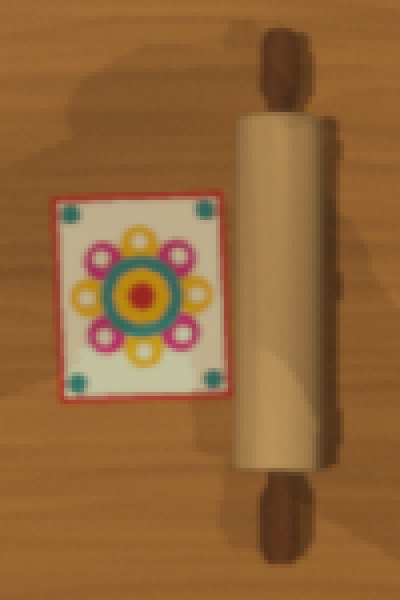

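The crop confirms it: the pin is clear of the sticker's near edge and about 3° out of parallel. I'll move over the pin first, then turn the tool so the finger line runs along it.

Emit:
jog_arm([
  [[-0.064,0.05,0,0,0,0,1],[-0.064,0.05,0,0,0,0,1],[-0.064,0.05,0,0,0,0,1],[-0.064,0.05,0,0,0,0,1],[-0.064,0.05,0,0,0,0,1]],
])

```text
clock: 0.52
tool_pos: [0.3119, -0.479, 0.2261]
tool_rot: [-0.145, 0.989, 0.0, -0.0]
ft_force: [2.0, -0.1, -0.1]
finger_gap: 0.0874
grip_force: 0.0
```

Emit:
jog_arm([
  [[-0.064,0.05,0,0,0,0,1],[-0.064,0.05,0,0,0,0,1],[-0.064,0.05,0,0,0,0,1],[-0.064,0.05,0,0,0,0,1],[-0.064,0.05,0,0,0,0,1]],
])

```text
clock: 0.93
tool_pos: [0.4293, -0.3131, 0.2265]
tool_rot: [-0.145, 0.989, 0.0, -0.0]
ft_force: [0.9, -0.3, 0.5]
finger_gap: 0.0878
grip_force: 0.0
```

Emit:
jog_arm([
  [[-0.064,0.05,0,0,0,0,1],[-0.064,0.05,0,0,0,0,1],[-0.064,0.05,0,0,0,0,1],[0,0,0,0,0,-0.06,1],[0,0,0,0,0,-0.06,1]],
])

```text
clock: 1.35
tool_pos: [0.5002, -0.2132, 0.226]
tool_rot: [-0.267, 0.964, 0.0, -0.0]
ft_force: [-0.6, -0.8, -0.2]
finger_gap: 0.0877
grip_force: 0.0
```

Emit:
jog_arm([
  [[0,0,0.03,0,0,-0.06,1],[0,0,0.03,0,0,-0.06,1],[0,0,0.03,0,0,-0.06,1],[0,0,0.03,0,0,-0.06,1],[0,0,0.03,0,0,-0.06,1]],
])

```text
clock: 1.77
tool_pos: [0.4988, -0.2154, 0.1506]
tool_rot: [-0.539, 0.842, 0.0, -0.0]
ft_force: [0.6, -0.2, 0.4]
finger_gap: 0.0876
grip_force: 0.0
```

Emit:
jog_arm([
  [[0,0,0.03,0,0,-0.06,1],[0,0,0.03,0,0,-0.06,1],[0,0,0,0,0,-0.06,1],[0,0,0,0,0,0,1],[0,0,0,0,0,0,1]],
])

```text
clock: 2.18
tool_pos: [0.499, -0.2156, 0.1214]
tool_rot: [-0.677, 0.736, 0.0, -0.0]
ft_force: [0.6, -0.3, 0.3]
finger_gap: 0.0876
grip_force: 0.0
```

```bash
cat >> h.py <<'E'
from scipy.spatial.transform import Rotation as Ro
def st():
    s=bot.state();R=Ro.from_quat(s["tool_rot"]).as_matrix()
    print("t",s["clock"],"p",s["tool_pos"].round(4),"x'",R[:,0].round(3),"y'",R[:,1].round(3),"z'",R[:,2].round(3),"f",s["ft_force"].round(1))
E
python3 -c "
from h import *
st()"
```

```text
t 2.1833 p [ 0.499  -0.2156  0.1214] x' [-0.083 -0.997  0.   ] y' [-0.997  0.083  0.001] z' [-0.001 -0.    -1.   ] f [ 0.6 -0.3  0.3]
```

Emit:
jog_arm([
  [[0,0,0,0,0,-0.029,1],[-0.067,-0.052,0,0,0,0,1],[0,0,0.06,0,0,0,1],[0,0,0.06,0,0,0,1],[0,0,0,0,0,0,1]],
])

```text
clock: 2.6
tool_pos: [0.5224, -0.1823, 0.0573]
tool_rot: [-0.698, 0.716, 0.003, -0.002]
ft_force: [-2.1, -0.3, -1.1]
finger_gap: 0.0877
grip_force: 0.0
```

Emit:
jog_arm([
  [[0,0,0.006,0,0,0,1],[0,0,0.006,0,0,0,1],[0,0,0.004,0,0,0,1],[0,0,0,0,0,0,1]],
])

```text
clock: 2.93
tool_pos: [0.5259, -0.1834, 0.0547]
tool_rot: [-0.699, 0.715, -0.001, 0.001]
ft_force: [-0.2, 0.4, -0.6]
finger_gap: 0.0877
grip_force: 0.0
```

```bash
python3 -c "
from h import *
st()
a,b=snapshot('side')['img'],snapshot('wrist')['img']
cv2.imwrite('pics/c1.png',np.hstack([cv2.resize(a[150:300,240:440],(400,300)),cv2.resize(b,(400,300))])[:,:,::-1])"
```

```text
t 2.9333 p [ 0.5259 -0.1834  0.0547] x' [-0.022 -1.     0.   ] y' [-1.     0.022 -0.002] z' [ 0.002 -0.    -1.   ] f [-0.2  0.4 -0.6]
```

View pics/c1.png

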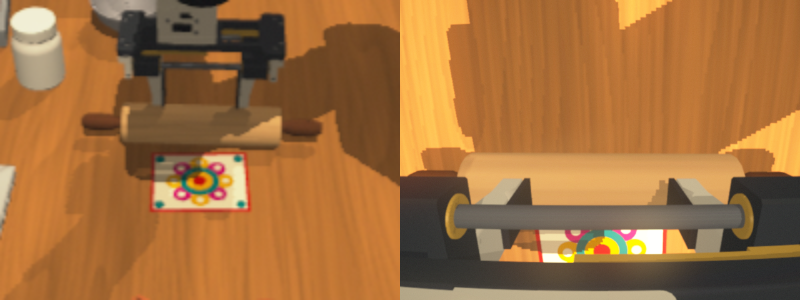

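The left panel shows both open fingers just above the barrel, at about (160, 100) and (245, 100), and centred along it. Now I'll lower to touch and watch the force.

Emit:
jog_arm([
  [[0,0,0.008,0,0,0,1],[0,0,0.004,0,0,0,1],[0,0,0,0,0,0,1]],
])

```text
clock: 3.28
tool_pos: [0.5263, -0.1839, 0.0498]
tool_rot: [-0.7, 0.714, -0.001, 0.0]
ft_force: [-4.5, -0.3, 19.1]
finger_gap: 0.0879
grip_force: 9.0
```

Emit:
jog_arm([
  [[0,0,0.002,0,0,0,1],[0,0,0,0,0,0,1]],
])

```text
clock: 3.45
tool_pos: [0.5264, -0.1841, 0.0496]
tool_rot: [-0.7, 0.714, -0.002, 0.0]
ft_force: [-6.6, -1.0, 25.6]
finger_gap: 0.0877
grip_force: 12.8
```

Emit:
jog_arm([
  [[-0.01,0,0,0,0,-0.003,1],[-0.02,0,0,0,0,-0.003,1],[-0.02,0,0,0,0,-0.003,1],[-0.02,0,0,0,0,-0.003,1],[-0.01,0,0,0,0,-0.003,1]],
])

```text
clock: 3.87
tool_pos: [0.5274, -0.1429, 0.0494]
tool_rot: [0.711, -0.703, 0.002, -0.001]
ft_force: [-2.1, 0.7, 19.0]
finger_gap: 0.0874
grip_force: 9.5
```

Emit:
jog_arm([
  [[0,0,0,0,0,0,1]],
])

```text
clock: 3.95
tool_pos: [0.5274, -0.1427, 0.0493]
tool_rot: [0.711, -0.703, 0.002, -0.001]
ft_force: [-2.9, 1.6, 22.1]
finger_gap: 0.0876
grip_force: 11.1
```

```bash
python3 -c "
from h import *
st()
import pickle
a,s=snapshot('side')['img'],snapshot('top')
pickle.dump(s,open('top2.pkl','wb'))
cv2.imwrite('pics/c2.png',np.hstack([cv2.resize(a[150:300,240:440],(400,300)),cv2.resize(s['img'][190:340,300:420],(400,500))[:300]])[:,:,::-1])"
```

```text
t 3.95 p [ 0.5274 -0.1427  0.0493] x' [ 0.011 -1.     0.001] y' [-1.    -0.011 -0.004] z' [ 0.004 -0.001 -1.   ] f [-2.9  1.6 22.1]
```

View pics/c2.png

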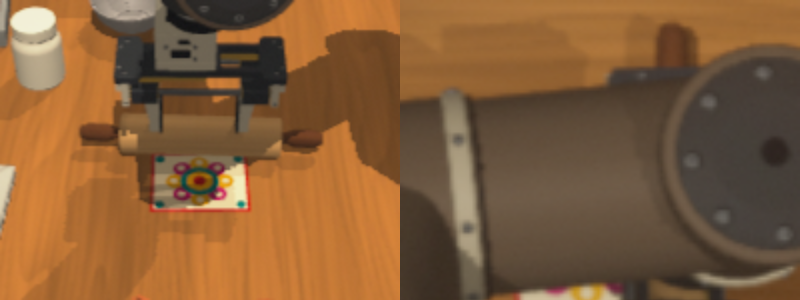

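It rolls without slipping: the tip moved 41 mm, so the axis moved about 20 mm, to y ≈ -0.152. In the picture the barrel is now at the sticker's near edge. I'll carry on: lift, go back, lower, then a longer stroke.

Emit:
jog_arm([
  [[0,0,-0.02,0,0,0,1],[0,0,0,0,0,0,1],[0.05,0,0,0,0,0.006,1],[0,0,0.014,0,0,0,1],[0,0,0.006,0,0,0,1]],
])

```text
clock: 4.47
tool_pos: [0.527, -0.1698, 0.0481]
tool_rot: [-0.706, 0.708, -0.001, 0.0]
ft_force: [-12.4, -5.2, 45.7]
finger_gap: 0.0876
grip_force: 22.8
```

Emit:
jog_arm([
  [[0,0,0,0,0,0,1]],
])

```text
clock: 4.55
tool_pos: [0.5269, -0.1696, 0.0486]
tool_rot: [-0.706, 0.708, -0.001, 0.0]
ft_force: [-6.6, -2.5, 23.1]
finger_gap: 0.0879
grip_force: 11.6
```

Emit:
jog_arm([
  [[-0.012,0,0,0,0,-0.003,1],[-0.025,0,0,0,0,-0.003,1],[-0.025,0,0,0,0,-0.003,1],[-0.025,0,0,0,0,-0.003,1],[-0.025,0,0,0,0,-0.003,1]],
])

```text
clock: 4.97
tool_pos: [0.5281, -0.1119, 0.0493]
tool_rot: [0.717, -0.697, 0.002, -0.002]
ft_force: [1.8, 0.4, 13.3]
finger_gap: 0.088
grip_force: 6.9
```

Emit:
jog_arm([
  [[0,0,0,0,0,0,1],[0,0,0,0,0,0,1]],
])

```text
clock: 5.13
tool_pos: [0.5281, -0.1112, 0.049]
tool_rot: [0.717, -0.697, 0.002, -0.002]
ft_force: [-0.9, 2.1, 21.0]
finger_gap: 0.0876
grip_force: 10.9
```

```bash
python3 -c "
from h import *
st()
s=snapshot('side');a=s['img']
import pickle;pickle.dump(s,open('side2.pkl','wb'))
cv2.imwrite('pics/c3.png',cv2.resize(a[150:300,240:440],(800,600))[:,:,::-1])"
```

```text
t 5.1333 p [ 0.5281 -0.1112  0.049 ] x' [ 0.029 -1.     0.001] y' [-1.    -0.029 -0.005] z' [ 0.005 -0.    -1.   ] f [-0.9  2.1 21. ]
```

View pics/c3.png

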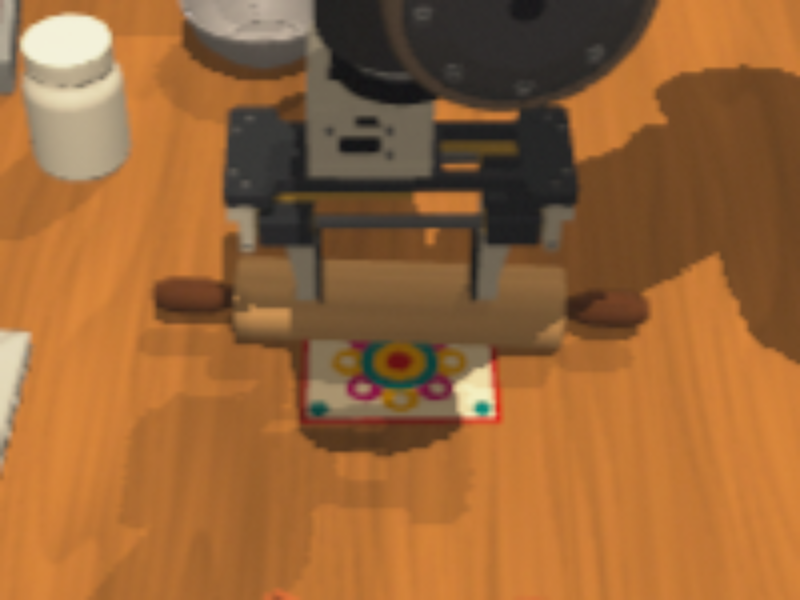

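```bash
python3 -c "
from h import *
import pickle
s=pickle.load(open('side2.pkl','rb'))
f=lambda L:np.array(L)/4+[240,150]
for n,L,z in (('handles',[[157,293],[648,309]],.025),('barreltop',[[238,258],[566,266]],.045),('barrel low',[[236,340],[560,352]],.012),('far',[[303,421],[499,421]],0)):
  w=unproj(s,f(L),z);d=w[0]-w[1];print(n,w.round(4).tolist(),np.arctan2(d[1],d[0]))
"
```

```text
handles [[0.6734, -0.1285, 0.025], [0.3718, -0.1206, 0.025]] -0.0264550967633918
barreltop [[0.6228, -0.1397, 0.045], [0.4223, -0.1365, 0.045]] -0.0162854038096674
barrel low [[0.623, -0.1014, 0.012], [0.4255, -0.0954, 0.012]] -0.03057108415868998
far [[0.5795, -0.0462, 0.0], [0.4631, -0.0489, 0.0]] 0.023096779857074715
```

The pin is straight on its line with its axis at y ≈ -0.1245, but still about 2.5° out of square. I'll put more turn into the next stroke.

Emit:
jog_arm([
  [[0,0,-0.02,0,0,0,1],[0,0,0,0,0,0,1],[0.054,0,0,0,0,0.025,1],[0,0,0.01,0,0,0,1],[0,0,0.005,0,0,0,1]],
])

```text
clock: 5.6
tool_pos: [0.5259, -0.1401, 0.0487]
tool_rot: [-0.698, 0.716, -0.0, -0.0]
ft_force: [-6.6, -2.5, 29.7]
finger_gap: 0.0877
grip_force: 14.8
```

Emit:
jog_arm([
  [[0,0,0.003,0,0,0,1],[0,0,0.001,0,0,0,1],[0,0,0,0,0,0,1]],
])

```text
clock: 5.85
tool_pos: [0.526, -0.14, 0.0488]
tool_rot: [-0.699, 0.715, -0.001, -0.0]
ft_force: [-7.3, -3.4, 24.2]
finger_gap: 0.0875
grip_force: 12.4
```

Emit:
jog_arm([
  [[-0.012,0,0,0,0,-0.008,1],[-0.025,0,0,0,0,-0.008,1],[-0.025,0,0,0,0,-0.008,1],[-0.025,0,0,0,0,-0.008,1],[-0.025,0,0,0,0,-0.008,1]],
])

```text
clock: 6.27
tool_pos: [0.5274, -0.0826, 0.0493]
tool_rot: [0.728, -0.686, 0.002, -0.001]
ft_force: [1.4, -0.3, 13.1]
finger_gap: 0.0875
grip_force: 6.4
```

Emit:
jog_arm([
  [[0,0,0,0,0,0,1],[0,0,0,0,0,0,1]],
])

```text
clock: 6.43
tool_pos: [0.5274, -0.082, 0.049]
tool_rot: [0.728, -0.686, 0.002, -0.001]
ft_force: [-0.0, 2.1, 20.9]
finger_gap: 0.0878
grip_force: 10.2
```

```bash
python3 -c "
from h import *
st()
s=snapshot('side');a=s['img']
import pickle;pickle.dump(s,open('side3.pkl','wb'))
cv2.imwrite('pics/c4.png',cv2.resize(a[150:300,240:440],(800,600))[:,:,::-1])"
```

```text
t 6.4333 p [ 0.5274 -0.082   0.049 ] x' [ 0.06  -0.998  0.   ] y' [-0.998 -0.06  -0.004] z' [ 0.004 -0.    -1.   ] f [-0.   2.1 20.9]
```

View pics/c4.png

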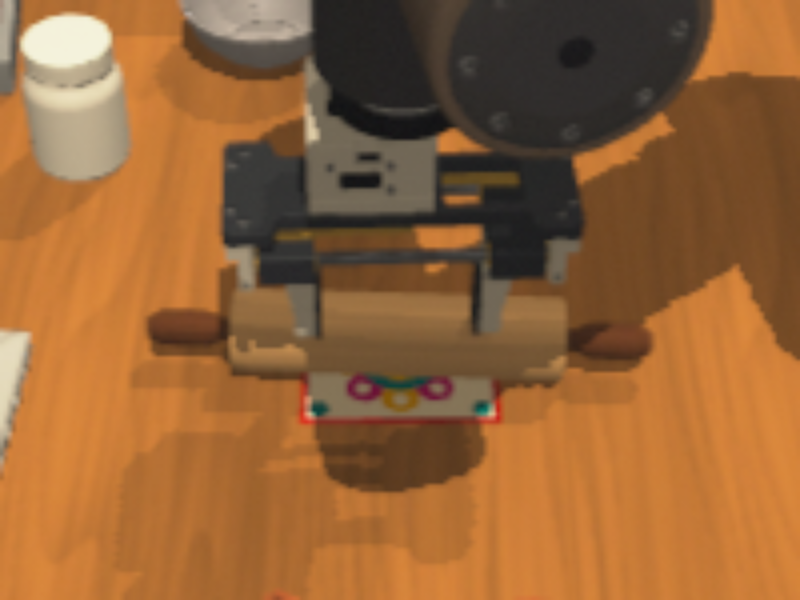

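```bash
python3 -c "
from h import *
import pickle
s=pickle.load(open('side3.pkl','rb'))
f=lambda L:np.array(L)/4+[240,150]
for n,L,z in (('handles',[[150,327],[650,342]],.025),('barreltop',[[233,290],[567,297]],.045),('barrel low',[[231,372],[562,382]],.012)):
  w=unproj(s,f(L),z);d=w[0]-w[1];print(n,w.round(4).tolist(),np.arctan2(d[1],d[0]))
"
```

```text
handles [[0.6745, -0.0985, 0.025], [0.3732, -0.0921, 0.025]] -0.021180226728677445
barreltop [[0.6237, -0.1111, 0.045], [0.4232, -0.1091, 0.045]] -0.0099399999668592
barrel low [[0.624, -0.0742, 0.012], [0.4257, -0.0703, 0.012]] -0.019604988493063455
```

The axis is at y ≈ -0.0955. The twist mostly slipped, so I'll stop forcing the yaw (about 2° off) and roll straight for three more strokes.

Emit:
jog_arm([
  [[0,0,-0.02,0,0,0,1],[0,0,0,0,0,0,1],[0.054,0,0,0,0,0.038,1],[0,0,0.01,0,0,0,1],[0,0,0.005,0,0,0,1]],
])

```text
clock: 6.9
tool_pos: [0.5265, -0.1109, 0.0491]
tool_rot: [-0.7, 0.714, 0.0, -0.0]
ft_force: [-7.8, -2.8, 28.7]
finger_gap: 0.0875
grip_force: 14.4
```

Emit:
jog_arm([
  [[0,0,0.003,0,0,0,1],[0,0,0.001,0,0,0,1],[0,0,0,0,0,0,1]],
])

```text
clock: 7.15
tool_pos: [0.5266, -0.1107, 0.0491]
tool_rot: [-0.701, 0.713, -0.0, -0.001]
ft_force: [-7.6, -2.4, 24.6]
finger_gap: 0.0876
grip_force: 12.0
```

Emit:
jog_arm([
  [[-0.012,0,0,0,0,0,1],[-0.025,0,0,0,0,0,1],[-0.025,0,0,0,0,0,1],[-0.025,0,0,0,0,0,1],[-0.025,0,0,0,0,0,1]],
])

```text
clock: 7.57
tool_pos: [0.5279, -0.0535, 0.0488]
tool_rot: [-0.701, 0.714, -0.0, 0.0]
ft_force: [-0.2, 0.8, 6.3]
finger_gap: 0.088
grip_force: 2.8
```

Emit:
jog_arm([
  [[0,0,0,0,0,0,1],[0,0,0,0,0,0,1]],
])

```text
clock: 7.73
tool_pos: [0.528, -0.0529, 0.0483]
tool_rot: [-0.701, 0.713, -0.0, 0.0]
ft_force: [-5.0, 1.8, 15.4]
finger_gap: 0.0876
grip_force: 7.6
```

Emit:
jog_arm([
  [[0,0,-0.02,0,0,0,1],[0,0,0,0,0,0,1],[0.054,0,0,0,0,0,1],[0,0,0.01,0,0,0,1],[0,0,0.005,0,0,0,1]],
])

```text
clock: 8.15
tool_pos: [0.5269, -0.0818, 0.0494]
tool_rot: [-0.7, 0.714, 0.0, -0.0]
ft_force: [-2.9, -1.9, 15.5]
finger_gap: 0.0878
grip_force: 8.1
```

Emit:
jog_arm([
  [[0,0,0.003,0,0,0,1],[0,0,0.001,0,0,0,1],[0,0,0,0,0,0,1]],
])

```text
clock: 8.4
tool_pos: [0.5271, -0.0815, 0.0492]
tool_rot: [-0.701, 0.714, -0.0, -0.001]
ft_force: [-5.8, -2.0, 19.3]
finger_gap: 0.0873
grip_force: 9.5
```

Emit:
jog_arm([
  [[-0.012,0,0,0,0,0,1],[-0.025,0,0,0,0,0,1],[-0.025,0,0,0,0,0,1],[-0.025,0,0,0,0,0,1],[-0.025,0,0,0,0,0,1]],
])

```text
clock: 8.82
tool_pos: [0.5284, -0.0244, 0.049]
tool_rot: [-0.7, 0.714, -0.0, 0.0]
ft_force: [-1.3, 1.4, 3.4]
finger_gap: 0.0876
grip_force: 1.5
```

Emit:
jog_arm([
  [[0,0,0,0,0,0,1],[0,0,0,0,0,0,1]],
])

```text
clock: 8.98
tool_pos: [0.5285, -0.0239, 0.0485]
tool_rot: [-0.701, 0.713, -0.0, 0.0]
ft_force: [-2.0, 1.9, 10.5]
finger_gap: 0.0877
grip_force: 5.3
```

```bash
python3 -c "
from h import *
st()
s=snapshot('side');a=s['img']
import pickle;pickle.dump(s,open('side4.pkl','wb'))
cv2.imwrite('pics/c5.png',cv2.resize(a[150:300,240:440],(800,600))[:,:,::-1])"
```

```text
t 8.9833 p [ 0.5285 -0.0239  0.0485] x' [-0.018 -1.    -0.   ] y' [-1.     0.018 -0.   ] z' [ 0.  0. -1.] f [-2.   1.9 10.5]
```

View pics/c5.png

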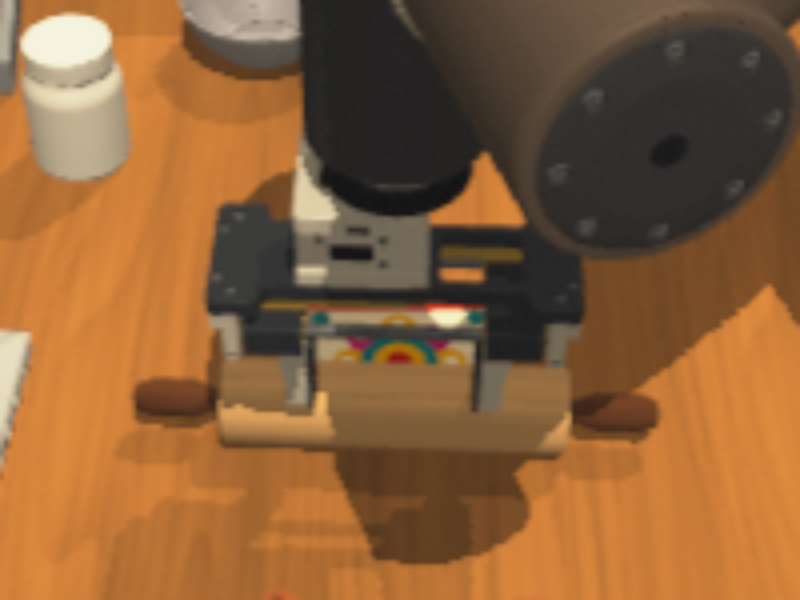

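The barrel now covers the far edge, with its axis at y ≈ -0.038. One last stroke, slowing at the end.

Emit:
jog_arm([
  [[0,0,-0.02,0,0,0,1],[0,0,0,0,0,0,1],[0.054,0,0,0,0,0,1],[0,0,0.01,0,0,0,1],[0,0,0.006,0,0,0,1]],
])

```text
clock: 9.45
tool_pos: [0.5277, -0.0528, 0.0497]
tool_rot: [-0.7, 0.714, 0.0, -0.0]
ft_force: [-1.9, 0.3, 7.8]
finger_gap: 0.0873
grip_force: 4.7
```

Emit:
jog_arm([
  [[0,0,0.003,0,0,0,1],[0,0,0.002,0,0,0,1],[0,0,0,0,0,0,1]],
])

```text
clock: 9.7
tool_pos: [0.5279, -0.0525, 0.0492]
tool_rot: [-0.701, 0.714, -0.0, -0.0]
ft_force: [-8.0, -0.9, 22.1]
finger_gap: 0.0876
grip_force: 11.0
```

Emit:
jog_arm([
  [[-0.014,0,0,0,0,0,1],[-0.025,0,0,0,0,0,1],[-0.025,0,0,0,0,0,1],[-0.018,0,0,0,0,0,1],[-0.01,0,0,0,0,0,1]],
])

```text
clock: 10.12
tool_pos: [0.5291, -0.0051, 0.0494]
tool_rot: [-0.701, 0.713, -0.0, 0.0]
ft_force: [-6.7, 1.0, 19.6]
finger_gap: 0.0877
grip_force: 9.9
```

Emit:
jog_arm([
  [[-0.006,0,0,0,0,0,1],[-0.002,0,0,0,0,0,1],[0,0,0,0,0,0,1],[0,0,0,0,0,0,1],[0,0,0,0,0,0,1]],
])

```text
clock: 10.53
tool_pos: [0.5292, -0.0014, 0.0491]
tool_rot: [-0.701, 0.714, -0.0, 0.0]
ft_force: [-6.6, 1.5, 20.3]
finger_gap: 0.0875
grip_force: 10.0
```

Emit:
jog_arm([
  [[0,0,-0.01,0,0,0,1],[0,0,-0.03,0,0,0,1],[0,0,-0.06,0,0,0,1],[0,0,-0.06,0,0,0,1],[0,0,-0.06,0,0,0,1]],
])

```text
clock: 10.95
tool_pos: [0.5284, -0.0018, 0.1583]
tool_rot: [-0.7, 0.714, 0.0, -0.001]
ft_force: [0.7, 1.1, -0.1]
finger_gap: 0.0875
grip_force: 0.0
```

Emit:
jog_arm([
  [[0.07,0,-0.03,0,0,0,1],[0.07,0,0,0,0,0,1],[0.07,0,0,0,0,0,1],[0.07,0,0,0,0,0,1],[0.07,0,0,0,0,0,1]],
])

```text
clock: 11.37
tool_pos: [0.5254, -0.1781, 0.1725]
tool_rot: [-0.701, 0.714, 0.0, 0.0]
ft_force: [0.8, -0.0, 0.3]
finger_gap: 0.0876
grip_force: 0.0
```

Emit:
jog_arm([
  [[0.07,0,0,0,0,0,1],[0.07,0,0,0,0,0,1],[0.07,0,0,0,0,0,1],[0,0,0,0,0,0,1],[0,0,0,0,0,0,1]],
])

```text
clock: 11.78
tool_pos: [0.523, -0.2834, 0.1715]
tool_rot: [-0.699, 0.715, 0.001, -0.0]
ft_force: [-0.5, 0.8, -0.4]
finger_gap: 0.0873
grip_force: 0.0
```

```bash
python3 -c "
from h import *
st()
s=snapshot('top');a=s['img']
import pickle;pickle.dump(s,open('top5.pkl','wb'))
cv2.imwrite('pics/c6.png',cv2.resize(a[180:340,220:430],(788,600),interpolation=cv2.INTER_NEAREST)[:,:,::-1])"
```

```text
t 11.7833 p [ 0.523  -0.2834  0.1715] x' [-0.022 -1.    -0.   ] y' [-1.     0.022  0.001] z' [-0.001  0.    -1.   ] f [-0.5  0.8 -0.4]
```

View pics/c6.png

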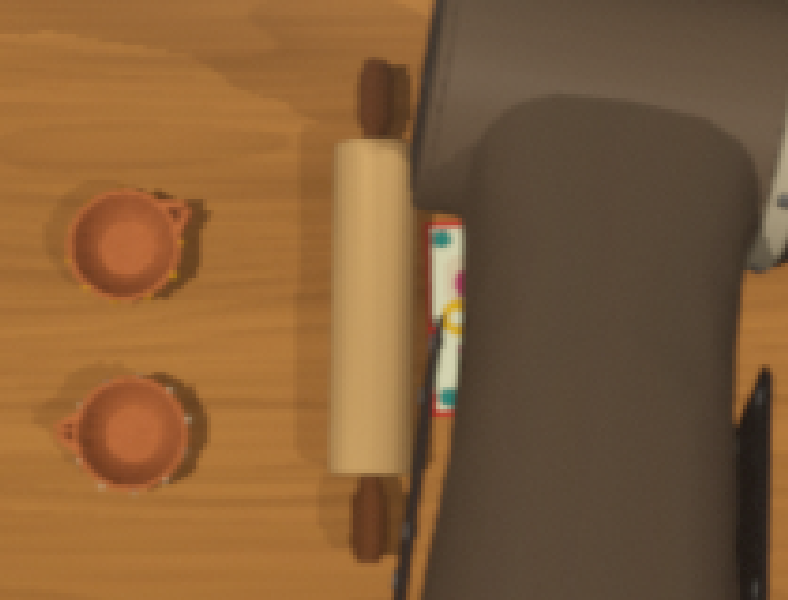

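The pin's axis is at crop column ~370, clear of the sticker's far edge (~430). The diyas haven't moved. I'll check the pin's position and that it is still, then hand in.

```bash
python3 -c "
from h import *
import pickle
s=pickle.load(open('top5.pkl','rb'))
f=lambda L:np.array(L)/3.752+[220,180]
w=unproj(s,f([[373,140],[368,474]]),.025);print(w,w.mean(0));print(unproj(s,f([[428,222],[433,415]]),0))
t=snapshot('top')['img'].astype(int)-s['img'];print('motion',abs(t[190:340,230:325]).max())
e=-.0475;print(w.mean(0)[1]-e)
if .025<w.mean(0)[1]-e<.05: bot.sign_off();print('done')"
```

```text
[[ 0.63034987 -0.01544761  0.025     ]
 [ 0.42809936 -0.01059363  0.025     ]] [ 0.52922462 -0.01302062  0.025     ]
[[ 0.58282274 -0.04942914  0.        ]
 [ 0.46375642 -0.05099096  0.        ]]
motion 43
0.034479381183115776
the job is handed in; nothing more can be done
done
```

I rolled the pin across the whole sticker in six fingertip strokes and handed the job in at about 12 s. Its axis is about 35 mm past the far edge, roughly 2–3° out of square (my attempts to turn it straight mostly slipped), and neither desk diya moved. My last stillness check was inconclusive: two top pictures taken moments apart differed a little, possibly the arm's shadow, and the script handed in on position alone.

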